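Stroke the row of parts-case lids shut

ROBOT

A 6-joint arm with a two-finger parallel gripper is mounted at the origin on the work surface. World frame = base frame: x ahead of the robot, y to its left, z up, the work surface at z = 0. Lengths are in m, angles in degrees, forces in N, time in s.
With the tool pointing down it reaches from about 0.35 to 0.875 m from the base axis. Payload 4.2 kg.
Tool frame: the origin (TCP) lies between the finger pads, 19 mm behind the fingertips; this is the grasp point; z points along the fingers, y is the line along which they close (so a half turn about z gives the same grasp; the last joint's range is limited). The gripper opens to 87 mm and grips with 3 to 60 N. Pads are 19 mm wide; open, the fingers measure 117 mm over their backs; the gripper's body (75 mm by 190 mm) begins 51 mm behind the grasp point.
Start: joints at [-56.574, 22.042, 0.453, 0, -68.411, -14.817], TCP at [0.199, -0.592, 0.241] pointing down, gripper open.
Joint ranges: [-179.83, 179.83], [-69.29, 118.12], [-61.27, 80.66], [-181.25, 117.63], [-171.15, -9.14], [-177.46, 177.46]. Speed limits (degrees/s): [159.86, 159.86, 180, 180, 180, 180].

INTERFACE

Orientations are given as a 3x3 rotation matrix whose columns are the frame's x, y, z axes.
In Python, from station import monitor, cams, ticket gives the robot as it stands.
- The arm moves only by the tool drive_tool, never from a script. Its argument "moves" is a list of rows, each an object with "delta_pos": the shift along the tool's x, y, z in mm, a list of three; "turn": the turn about the tool's z in rad; "claw": the opening, from 0 (shut) to 1 (fully open). A call has 1 to 12 rows; each row shifts and turns the commanded pose from where the row before left it, along the tool's axes as they then stand; what a row does not reach is not made up. A row lasts 1/8 s, in which the tool goes at most 62.5 mm and 10.7 degrees, less where a joint would pass 70% of its speed; a pose out of reach is approached as far as the arm can. A call is refused whole if a number of a shift passes 62.5 or a number of a turn 0.188, either way. A call with a gripper value outside its range is refused whole. The fingers move at their own pace and stop on an object; the grip force is fixed at half the most. Time passes only in rows, so rows that do not move let the fingers close. It gives the time, the measured TCP pose, the force, the opening and the grip force at its end, in the units of the state.
- monitor.sense(): the state, without advancing time (a new reading comes with each control period).
- cams.capture(name): name is "scene" or "top"; returns a dict with "color" (384x512x3 uint8, red, green, blue), "range_z" (384x512 float32, m along the optical axis (not along the pixel's ray), 0 where there is no reading), "vertical_fov" (degrees; the focal length in pixels is half the picture's height over the tangent of half this angle, whatever the lens; pixels are square), "cx", "cy" (the principal point, pixels), "extrinsics" (4x4, takes a point from camera to world coordinates). Camera axes: x right, y down, z forward; pixel columns grow to the right and rows downward; lengths in m; the calibration is good to about 2 mm. A picture is of the moment at which its call begins.
- ticket.finish_job(): hands the job in; it is judged then, once.
The state is a dict: "time_s": time; "joints": joint angles; "joint_velocities": joint speeds; "effort": joint torques, N m; "tcp_pos": TCP position; "ee_rot": TCP orientation; "wrist_force": force on the tool from outside, world axes, zero at the start; "moment": the same for the moment, N m; "gripper_width": opening from 0.0 (shut) to 1.0 (fully open); "gripper_force": force on a finger pad.
Only numpy, scipy, OpenCV 4.12 (cv2) and the standard library are available. Lean on these libraries where they do the work, as an engineer would, in place of code of your own. Each camera call takes 0.05 s, during which the arm holds its last target. There are 200 camera calls.

TASK

The four orange-framed lids of the clear small-parts case have been left ajar. Starting at the case's blue thumb pad, stroke your fingertips lightly along the middle of the row, folding the lids down flat one after another from the pad to the far end, in one low pass without drawing your hand away in between. Touch only: do not shove, tip, lift or carry the case, press gently, and leave the light, tire levers, wrench and turntable where they are.

Things in the scene. Friction and masses are not known exactly. Their poses are not given: they have to be found in the camera images.
- case: Loose clear plastic small-parts case, 200 x 50 mm, 34 mm high with lids shut, 0.75 to 1 kg, on the work surface (z = 0), at any yaw. Origin: centre of its underside; z up; x along its length, along the row, from the blue thumb pad to the far end. 2 to 3 N sideways does not shift it. Hinge lines of lids 1 to 4 lie along y at x = -64, -23, +18 and +59 mm, 34 mm up.
- case_pad (a point): middle of the top of the opaque blue thumb pad, the flat start of the row, 34 mm (x) by 50 mm, level with the tops of the shut lids (x = -83, y = 0, z = 34 mm in the case's frame)
- lid1 (a joint): angle (rad) of the lid next to the pad: 0 shut flat, starts 0.35 to 0.6, most 0.9. Lid 39 mm (x) by 46 mm, 4 thick, clear with orange frame, hinged at its pad-side edge in its top face: ajar it is a ramp rising away from the pad, free edge up 13 to 22 mm. A tip moving +x 1 to 3 mm above shut level folds it down; moving -x jams. Under 0.12 is shut
- lid2 (a joint): the same for the second lid from the pad. All four hinges are slightly stiff (0.006 N m, under 1 N at the free edge), stay where they are left and stop at flat
- lid3 (a joint): the same for the third lid
- lid4 (a joint): the same for the last lid, at the far end
- case_far_end (a point): middle of the case's far short edge, at the height of the shut lids (x = 100, y = 0, z = 34 mm in the case's frame)
- front_light: loose white bicycle front light 70 x 36 x 39 mm, beside the case (about 85 mm from its centre line, on its +y side); origin: centre of its underside; leave it alone
- tire_levers: loose bundle of three black tire levers 115 x 50 x 11 mm, on the case's -y side about 85 mm from its centre line; origin: centre of its underside; leave it alone
- pedal_wrench: loose steel pedal wrench 250 mm long, lying along its x, to one side of the work; origin: underside, near mid length; leave it alone
- turntable: loose blue plastic turntable, 190 mm across, with a black stand of upright hex keys reaching 115 mm above the work surface, to the other side of the work; origin: centre of its underside; leave it alone

How it is judged (in metres and radians):
On the way, in this order (a step that is already met when the one before it is completed fails the run):
1. the first lid from the pad is folded shut (within 0.12 rad) by the fingertips (value of joint lid1 below 0.12 rad and contact force between the fingers and case above 0.02 N).
2. the second lid from the pad is folded shut (within 0.12 rad) by the fingertips (value of joint lid2 below 0.12 rad and contact force between the fingers and case above 0.02 N).
3. the third lid from the pad is folded shut (within 0.12 rad) by the fingertips (value of joint lid3 below 0.12 rad and contact force between the fingers and case above 0.02 N).
4. the fourth lid from the pad is folded shut (within 0.12 rad) by the fingertips (value of joint lid4 below 0.12 rad and contact force between the fingers and case above 0.02 N).
At the end, for the whole second after the job is handed in: All four lids within 0.12 rad of flat; the case upright on the surface, at rest, within 20 mm of where it began (its far end within 25 mm); the light, levers, wrench and turntable within 20 mm of where they began (value of joint each of lid1, lid2, lid3, lid4 below 0.12 rad and distance of each of case, front_light, tire_levers, pedal_wrench, turntable from where it was at the start of the episode below 0.02 m and distance of case_far_end from where it was at the start of the episode below 0.025 m and angle between case's own z axis and vertical below 0.05 rad and linear speed of case below 0.02 m/s); the robot touches nothing.
It fails at once if the case is shoved more than 20 mm (its far end 25 mm) (distance of case from where it was at the start of the episode above 0.02 m or distance of case_far_end from where it was at the start of the episode above 0.025 m).
It fails at once if the case is lifted or tipped (height (world z) of case above 0.01 m or angle between case's own z axis and vertical above 0.15 rad).
It fails at once if the fingers press the case with more than 25 N (contact force between the fingers and case above 25 N).
It fails at once if between the first and the last lid the hand is drawn away (TCP over 110 mm above the case's underside) or strays off the middle of the row (TCP over 18 mm to the side) (value of joint lid1 below 0.12 rad and value of joint lid4 above 0.12 rad and (z of the grasp point in the frame of case above 0.11 m or y of the grasp point in the frame of case above 0.018 m or y of the grasp point in the frame of case below -0.018 m)).
It fails at once if the light, tire levers, wrench or turntable is moved more than 20 mm or lifted (distance of any of front_light, tire_levers, pedal_wrench, turntable from where it was at the start of the episode above 0.02 m or height (world z) of any of front_light, tire_levers, pedal_wrench, turntable above 0.015 m).
It also fails if it takes over 48 s, if anything falls off the work surface, if the arm or the gripper's body presses on something with over 40 N, if the wrist force passes 120 N, or if a joint passes its speed limit or range.

## Working session

There is one attempt and no reset: what is moved stays moved. The work goes in short steps, Python scripts to look and compute and a tool call to move; the robot and the scene stay as the last step left them, time stands still between calls to the robot, and variables do not carry over. Pictures are saved under pics/ and viewed, at most 10 in all, crops included, and the job is handed in when it is done.

Besides the shell and the picture viewer there is one more tool, called as name(argument=value, ...) on one line, values as JSON. drive_tool: Moves the arm, as the interface text tells. Its arguments: {"type":"object","properties":{"moves":{"type":"array","items":{"type":"object","properties":{"delta_pos":{"type":"array","items":{"type":"number"}},"turn":{"type":"number"},"claw":{"type":"number"}}}}},"required":["moves"]}

```bash
mkdir -p pics
cat > h.py <<'E'
import numpy as np, cv2
from station import monitor, cams, ticket
def pts(d):
    H,W=d["range_z"].shape; f=H/2/np.tan(np.radians(d["vertical_fov"])/2)
    v,u=np.mgrid[:H,:W]; z=d["range_z"]
    P=np.stack([(u-d["cx"])/f*z,(v-d["cy"])/f*z,z],-1)
    E=np.array(d["extrinsics"]); return P@E[:3,:3].T+E[:3,3]
E
python3 - <<'E'
from h import *
s=monitor.sense(); print(s["tcp_pos"],s["ee_rot"],s["gripper_width"],s["time_s"])
for n in("top","scene"):
    d=cams.capture(n); cv2.imwrite(f"pics/{n}0.png",d["color"][...,::-1])
    P=pts(d); hsv=cv2.cvtColor(d["color"],cv2.COLOR_RGB2HSV); np.savez(f"{n}0.npz",P=P,c=d["color"],z=d["range_z"])
    print(np.round(d["extrinsics"],3), d["vertical_fov"])
    for c,lo,hi in(("blue",(100,120,50),(130,255,255)),("orange",(5,150,120),(20,255,255))):
        m=cv2.inRange(hsv,lo,hi); k,l,st,ce=cv2.connectedComponentsWithStats(m)
        for i in range(1,k):
            if st[i,4]>25:
                q=P[(l==i)&(d["range_z"]>0)]; print(n,c,st[i],np.round(ce[i]),np.round(np.median(q,0),3),np.round(q.min(0),3),np.round(q.max(0),3))
E
```

```text
[ 0.19928224 -0.59178182  0.24015242] [[-9.47784754e-01 -3.18909737e-01 -7.99574531e-04]
 [-3.18910723e-01  9.47782523e-01  2.05897443e-03]
 [ 1.01195773e-04  2.20645747e-03 -9.99997561e-01]] 0.9956527282335378 0.0
[[ 0.008 -0.975  0.22   0.301]
 [-1.    -0.009 -0.004 -0.009]
 [ 0.006 -0.22  -0.975  1.193]
 [ 0.     0.     0.     1.   ]] 43.51875005835181
top blue [  65  176   78   77 3155] [108. 215.] [0.499 0.357 0.019] [0.409 0.278 0.011] [0.599 0.468 0.057]
top blue [198 177  20  21 223] [208. 187.] [0.572 0.121 0.033] [0.547 0.098 0.027] [0.599 0.144 0.04 ]
top orange [ 116    0  230   35 7552] [232.  16.] [ 1.266  0.09  -0.312] [ 1.196 -0.303 -0.324] [ 1.34   0.496 -0.298]
top orange [211 183  19  20  76] [222. 192.] [0.554 0.081 0.049] [ 0.531  0.066 -0.004] [0.591 0.111 0.056]
top orange [225 191  21  20  79] [238. 201.] [0.532 0.041 0.045] [ 0.512  0.027 -0.003] [0.568 0.076 0.052]
top orange [240 198  20  21  83] [252. 208.] [0.515 0.007 0.05 ] [ 0.492 -0.007 -0.003] [0.553 0.039 0.058]
top orange [255 206  21  21  78] [268. 216.] [ 0.498 -0.032  0.047] [ 0.474 -0.048 -0.00
[... 252 characters left out ...]
32 ] [-0.461  0.155  0.44 ]
scene blue [ 354  180   63   38 1348] [384. 201.] [0.525 0.356 0.018] [0.414 0.279 0.013] [0.605 0.469 0.055]
scene blue [302 208  13  12 105] [308. 213.] [0.578 0.122 0.032] [0.554 0.103 0.029] [0.603 0.143 0.035]
scene orange [192   2  12   5  27] [197.   4.] [-0.497 -0.202  0.419] [-0.545 -0.225  0.412] [-0.478 -0.176  0.422]
scene orange [193  18  10  12  57] [198.  24.] [-0.488 -0.207  0.336] [-0.511 -0.23   0.314] [-0.478 -0.188  0.36 ]
scene orange [481 153  31  26 589] [498. 164.] [-0.333  1.474 -0.394] [-0.853  1.108 -0.62 ] [ 0.165  1.848 -0.145]
scene orange [263 193  33  20 108] [281. 200.] [0.519 0.056 0.047] [ 0.429 -0.002 -0.002] [0.582 0.104 0.053]
```

Run:
```python
from h import *
d=np.load("top0.npz"); P=d["P"]; hsv=cv2.cvtColor(d["c"],cv2.COLOR_RGB2HSV)
roi=np.zeros(hsv.shape[:2],bool); roi[165:230,190:290]=1
bl=(cv2.inRange(hsv,(100,120,50),(130,255,255))>0)&roi&(d["z"]>0)
og=(cv2.inRange(hsv,(3,110,90),(22,255,255))>0)&roi&(P[...,2]>.025)
B=P[bl]; O=P[og]; pad=cv2.minAreaRect((B[:,:2]*1000).astype(np.float32)); print("pad",pad,np.median(B[:,2]))
r=cv2.minAreaRect((np.vstack([B,O])[:,:2]*1000).astype(np.float32)); print("all",r,cv2.boxPoints(r))
a=np.array([-.444,-.896]);
k,l,st,ce=cv2.connectedComponentsWithStats(og.astype(np.uint8))
for it in range(3):
    n=np.array([-a[1],a[0]]); c=[]
    for m in [bl]+[(l==i) for i in range(1,k) if st[i,4]>40]:
        q=P[m]; t=q[:,:2]@n; s=q[:,:2]@a
        c.append(((np.percentile(s,2)+np.percentile(s,98))/2*a+(np.percentile(t,2)+np.percentile(t,98))/2*n)); 
        if it==2: print(np.round(c[-1],4),"w",np.round(np.percentile(t,[2,98]),4),"s",np.round(np.percentile(s,[2,98]),4),"zmax",np.percentile(q[:,2],98))
    vx=cv2.fitLine(np.array(c,np.float32),cv2.DIST_L2,0,.01,.01).ravel(); a=vx[:2]*np.sign(vx[:2]@a)
    print(a,np.degrees(np.arctan2(a[1],a[0])),vx[2:])
cv2.imwrite("pics/crop.png",cv2.resize(d["c"][90:290,50:350,::-1],None,fx=2.6,fy=2.6,interpolation=cv2.INTER_CUBIC))
```

```text
pad ((572.0070190429688, 120.98416137695312), (31.13856315612793, 47.40707015991211), 61.853485107421875) 0.032899932532051146
all ((474.9967041015625, 13.706619262695312), (323.08135986328125, 138.4177703857422), 30.499876022338867) [[ 300.6823     -8.648697]
 [ 370.9344   -127.913635]
 [ 649.3111     36.061935]
 [ 579.059     155.32687 ]]
[-0.45751971 -0.8891995 ] -117.22717396701374 [0.53687435 0.05124097]
[-0.45728594 -0.88931972] -117.2121125198814 [0.5368866 0.0512299]
[0.5726 0.1206] w [0.432  0.4761] s [-0.3838 -0.3544] zmax 0.03797434168446436
[0.5565 0.0892] w [0.4321 0.4762] s [-0.3513 -0.3163] zmax 0.05485859094102073
[0.5373 0.0519] w [0.4314 0.4767] s [-0.3101 -0.2735] zmax 0.051977194972975746
[0.5183 0.0159] w [0.4315 0.4758] s [-0.2681 -0.2342] zmax 0.0562894924854761
[ 0.4998 -0.0214] w [0.4316 0.477 ] s [-0.227 -0.192] zmax 0.052301725231866235
[-0.45728904 -0.88931811] -117.2123126148733 [0.5368865  0.05122941]
```

View pics/crop.png

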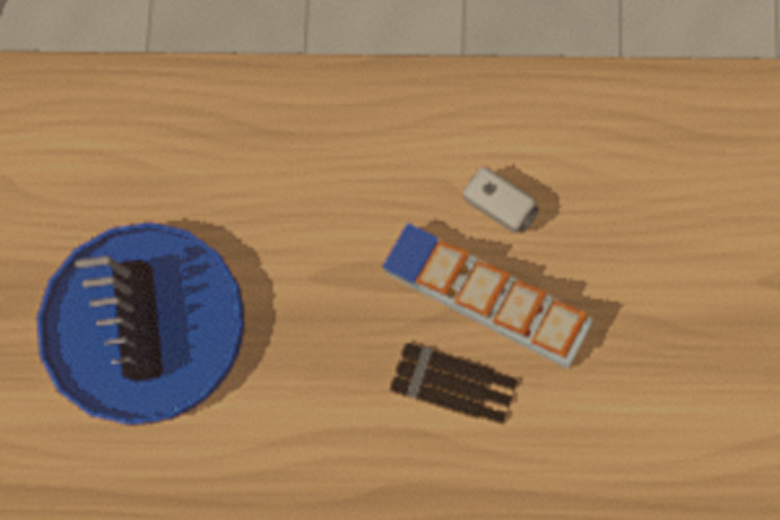

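drive_tool(moves=[{"turn":-0.154,"claw":0},{"turn":-0.154,"claw":0},{"turn":-0.154,"claw":0},{"turn":-0.154,"claw":0},{"turn":-0.155,"claw":0},{"claw":0},{"claw":0}])

```text
invalid input
```

drive_tool(moves=[{"delta_pos":[-30,0,0],"claw":0},{"delta_pos":[-55,0,0],"claw":0},{"delta_pos":[-55,0,0],"claw":0},{"delta_pos":[-55,0,0],"claw":0},{"delta_pos":[-55,0,0],"claw":0},{"delta_pos":[-55,0,0],"claw":0},{"delta_pos":[-55,0,0],"claw":0},{"delta_pos":[-55,0,0],"claw":0},{"delta_pos":[-55,0,0],"claw":0},{"delta_pos":[-55,0,0],"claw":0},{"delta_pos":[-55,0,0],"claw":0},{"delta_pos":[-30,0,0],"claw":0}])

```text
invalid input
```

```bash
cat >> h.py <<'E'
A=np.array([-.4573,-.8893]); N=np.array([.8893,-.4573]); O=np.array([.5726,.1206])+.083*A
def rep(zt):
    s=monitor.sense(); p=np.array(s["tcp_pos"]); R=np.array(s["ee_rot"]); q=p[:2]-O
    print("t",s["time_s"],"case xy mm",np.round(q@A*1000,1),np.round(q@N*1000,1),"z",p[2],"yaw",np.degrees(np.arctan2(R[1,0],R[0,0])),"tz",R[:,2],"F",s["wrist_force"],s["gripper_width"])
    g=np.r_[O-.085*A,zt]; print("tool delta",np.round(R.T@(g-p)*1000,1))
E
python3 -c "from h import *; rep(.09)"
```

```text
t 0.1 case xy mm 721.3 -6.2 z 0.24028157774282916 yaw -161.40253434953672 tz [-7.53326203e-04  1.81815415e-03 -9.99998063e-01] F [ 0.63166445 -0.83898765 -0.21864643] 0.9991377721598244
tool delta [-582.5  557.3  151.3]
```

drive_tool(moves=[{"delta_pos":[0,0,0],"turn":-0.154,"claw":0},{"delta_pos":[0,0,0],"turn":-0.154,"claw":0},{"delta_pos":[0,0,0],"turn":-0.154,"claw":0},{"delta_pos":[0,0,0],"turn":-0.154,"claw":0},{"delta_pos":[0,0,0],"turn":-0.155,"claw":0},{"delta_pos":[0,0,0],"turn":0,"claw":0}])

```text
time_s: 0.85
tcp_pos: [0.1994, -0.592, 0.2407]
ee_rot: [[-0.459, -0.888, -0.0], [-0.888, 0.459, 0.001], [-0.001, 0.001, -1.0]]
wrist_force: [0.8, 0.2, -0.4]
gripper_width: 0.406
gripper_force: 0.0
```

drive_tool(moves=[{"delta_pos":[-30,0,0],"turn":0,"claw":0},{"delta_pos":[-55,0,0],"turn":0,"claw":0},{"delta_pos":[-55,0,0],"turn":0,"claw":0},{"delta_pos":[-55,0,0],"turn":0,"claw":0},{"delta_pos":[-55,0,0],"turn":0,"claw":0},{"delta_pos":[-55,0,0],"turn":0,"claw":0},{"delta_pos":[-55,0,0],"turn":0,"claw":0},{"delta_pos":[-55,0,0],"turn":0,"claw":0},{"delta_pos":[-55,0,0],"turn":0,"claw":0},{"delta_pos":[-55,0,0],"turn":0,"claw":0},{"delta_pos":[-55,0,0],"turn":0,"claw":0},{"delta_pos":[-30,0,0],"turn":0,"claw":0}])

```text
time_s: 2.35
tcp_pos: [0.4792, -0.0476, 0.2412]
ee_rot: [[-0.458, -0.889, 0.0], [-0.889, 0.458, 0.0], [-0.0, -0.0, -1.0]]
wrist_force: [0.2, 0.3, -0.2]
gripper_width: 0.005
gripper_force: 0.0
```

```bash
python3 -c "from h import *; rep(.08)"
```

```text
t 2.35 case xy mm 109.2 -6.1 z 0.24120605970871797 yaw -117.25561167682262 tz [ 1.72764321e-04  1.52542530e-04 -9.99999973e-01] F [ 0.15867563  0.31279235 -0.2433808 ] 0.004793574793317972
tool delta [-194.2   -6.   161.2]
```

drive_tool(moves=[{"delta_pos":[-40,-2,0],"turn":0,"claw":0},{"delta_pos":[-50,-2,0],"turn":0,"claw":0},{"delta_pos":[-50,-2,0],"turn":0,"claw":0},{"delta_pos":[-40,0,0],"turn":0,"claw":0},{"delta_pos":[-14,0,20],"turn":0,"claw":0},{"delta_pos":[0,0,40],"turn":0,"claw":0},{"delta_pos":[0,0,40],"turn":0,"claw":0},{"delta_pos":[0,0,30],"turn":0,"claw":0},{"delta_pos":[0,0,20],"turn":0,"claw":0},{"delta_pos":[0,0,11],"turn":0,"claw":0},{"delta_pos":[0,0,0],"turn":0,"claw":0},{"delta_pos":[0,0,0],"turn":0,"claw":0}])

```text
time_s: 3.85
tcp_pos: [0.5732, 0.1202, 0.0812]
ee_rot: [[-0.458, -0.889, 0.002], [-0.889, 0.458, 0.001], [-0.001, -0.001, -1.0]]
wrist_force: [-0.3, -0.4, -0.5]
gripper_width: 0.007
gripper_force: 0.0
```

Run:
```python
from h import *; rep(.056)
d=cams.capture("scene"); cv2.imwrite("pics/s1.png",cv2.resize(d["color"][140:260,220:380,::-1],None,fx=5,fy=5,interpolation=cv2.INTER_CUBIC))
```

```text
t 3.85 case xy mm -82.9 0.7 z 0.08121159513824383 yaw -117.23680426291713 tz [ 1.77833747e-03  6.77250553e-04 -9.99998189e-01] F [-0.25275024 -0.44539711 -0.5242365 ] 0.0068153872161006695
tool delta [-2.   0.7 25.2]
```

View pics/s1.png

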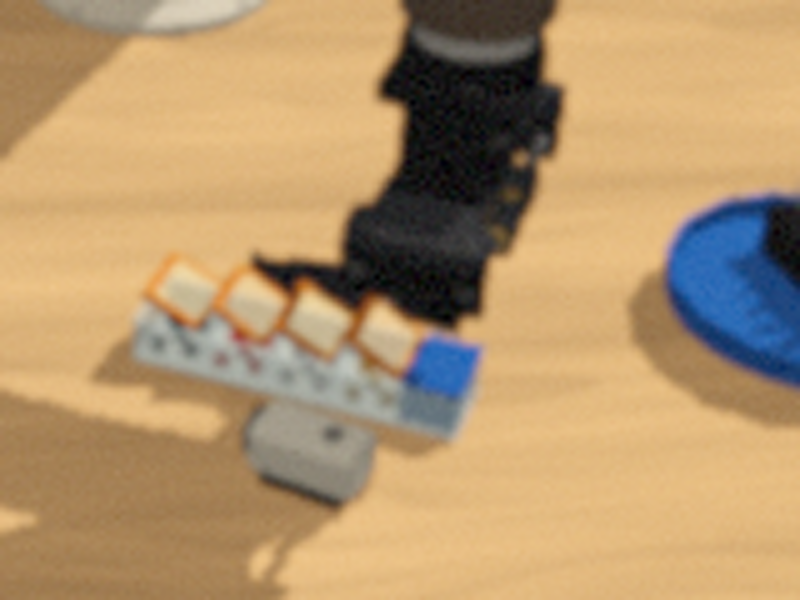

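drive_tool(moves=[{"delta_pos":[-1,0.7,10],"turn":0,"claw":0},{"delta_pos":[0,0,9],"turn":0,"claw":0},{"delta_pos":[0,0,4],"turn":0,"claw":0},{"delta_pos":[0,0,1],"turn":0,"claw":0},{"delta_pos":[0,0,0],"turn":0,"claw":0},{"delta_pos":[0,0,0],"turn":0,"claw":0}])

```text
time_s: 4.65
tcp_pos: [0.5725, 0.1212, 0.0565]
ee_rot: [[-0.457, -0.889, 0.0], [-0.889, 0.457, 0.0], [-0.0, -0.0, -1.0]]
wrist_force: [-1.4, 0.2, 0.2]
gripper_width: 0.003
gripper_force: 0.0
```

```bash
python3 -c "from h import *; rep(.055)"
```

```text
t 4.65 case xy mm -83.5 -0.3 z 0.05650020103225531 yaw -117.2175191985075 tz [ 4.96733375e-04  2.18503839e-04 -9.99999853e-01] F [-1.39254863  0.20894855  0.16852204] 0.0034625511673776572
tool delta [-1.5 -0.3  1.5]
```

drive_tool(moves=[{"delta_pos":[0,0,1],"turn":0,"claw":0},{"delta_pos":[0,0,0.8],"turn":0,"claw":0},{"delta_pos":[4,0,0],"turn":0,"claw":0},{"delta_pos":[5,0,0],"turn":0,"claw":0},{"delta_pos":[5,0,0],"turn":0,"claw":0},{"delta_pos":[5,0,0],"turn":0,"claw":0},{"delta_pos":[5,0,0],"turn":0,"claw":0},{"delta_pos":[5,0,0],"turn":0,"claw":0}])

```text
time_s: 5.65
tcp_pos: [0.5588, 0.0949, 0.0544]
ee_rot: [[-0.457, -0.889, -0.0], [-0.889, 0.457, -0.0], [0.0, 0.0, -1.0]]
wrist_force: [0.3, -0.6, 0.4]
gripper_width: 0.008
gripper_force: 0.1
```

```bash
python3 -c "from h import *; rep(.055)"
```

```text
t 5.65 case xy mm -53.9 -0.6 z 0.05439787433589749 yaw -117.22328115979433 tz [-3.02907091e-04 -1.35833278e-04 -9.99999945e-01] F [ 0.28295979 -0.56142723  0.41067087] 0.008128675792167056
tool delta [-31.1  -0.5  -0.6]
```

drive_tool(moves=[{"delta_pos":[5,-0.5,0],"turn":0,"claw":0},{"delta_pos":[5,0,0],"turn":0,"claw":0},{"delta_pos":[5,0,0],"turn":0,"claw":0},{"delta_pos":[5,0,0],"turn":0,"claw":0},{"delta_pos":[5,0,0],"turn":0,"claw":0},{"delta_pos":[3,0,0],"turn":0,"claw":0}])

```text
time_s: 6.4
tcp_pos: [0.5466, 0.07, 0.0546]
ee_rot: [[-0.457, -0.889, 0.0], [-0.889, 0.457, 0.0], [-0.0, -0.0, -1.0]]
wrist_force: [0.5, 0.5, 0.5]
gripper_width: 0.005
gripper_force: 0.2
```

Run:
```python
from h import *; rep(.055)
d=cams.capture("scene"); cv2.imwrite("pics/s2.png",cv2.resize(d["color"][140:260,220:380,::-1],None,fx=5,fy=5,interpolation=cv2.INTER_CUBIC))
```

```text
t 6.4 case xy mm -26.1 0.1 z 0.05455771577414434 yaw -117.22293103146448 tz [ 1.73500034e-04  7.77526588e-05 -9.99999982e-01] F [0.47665214 0.51934986 0.50933303] 0.005040414083866167
tool delta [-58.9   0.1  -0.4]
```

View pics/s2.png

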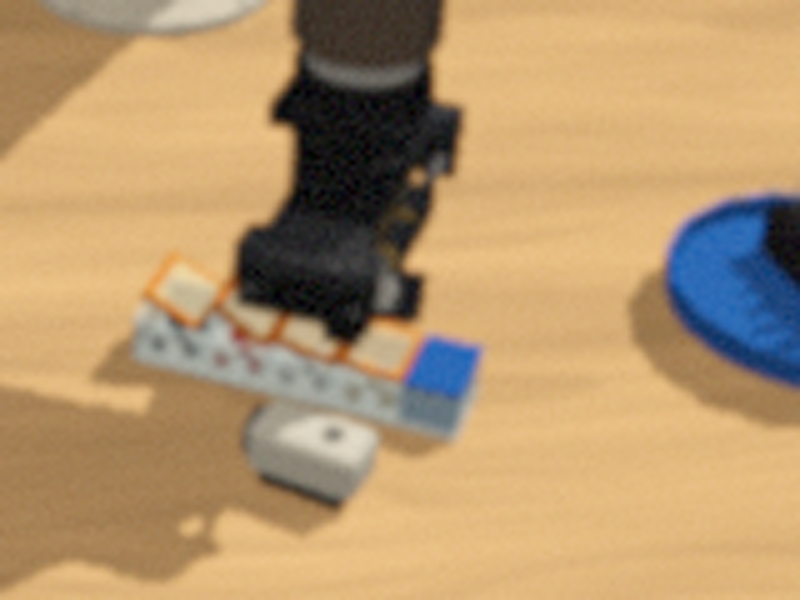

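The picture shows lid 1 (385,345) flat. The fingertip is at its far edge (345,335), and the case and light have not moved. I'll continue the stroke.

drive_tool(moves=[{"delta_pos":[5,0,0],"turn":0,"claw":0},{"delta_pos":[5,0,0],"turn":0,"claw":0},{"delta_pos":[5,0,0],"turn":0,"claw":0},{"delta_pos":[5,0,0],"turn":0,"claw":0},{"delta_pos":[5,0,0],"turn":0,"claw":0},{"delta_pos":[5,0,0],"turn":0,"claw":0},{"delta_pos":[5,0,0],"turn":0,"claw":0},{"delta_pos":[5,0,0],"turn":0,"claw":0},{"delta_pos":[5,0,0],"turn":0,"claw":0},{"delta_pos":[5,0,0],"turn":0,"claw":0},{"delta_pos":[5,0,0],"turn":0,"claw":0},{"delta_pos":[5,0,0],"turn":0,"claw":0}])

```text
time_s: 7.95
tcp_pos: [0.519, 0.0165, 0.0544]
ee_rot: [[-0.457, -0.889, -0.0], [-0.889, 0.457, -0.0], [0.0, 0.0, -1.0]]
wrist_force: [0.6, 0.7, -0.0]
gripper_width: 0.006
gripper_force: 0.1
```

Run:
```python
from h import *; rep(.055)
```

```text
t 7.95 case xy mm 34.1 -0.1 z 0.05439679558418736 yaw -117.21952631977383 tz [-2.63240297e-04 -6.91177888e-05 -9.99999963e-01] F [ 0.60500207  0.65759517 -0.00331402] 0.006220315217223316
tool delta [-1.191e+02 -1.000e-01 -6.000e-01]
```

drive_tool(moves=[{"delta_pos":[5,0,0],"turn":0,"claw":0},{"delta_pos":[5,0,0],"turn":0,"claw":0},{"delta_pos":[5,0,0],"turn":0,"claw":0},{"delta_pos":[5,0,0],"turn":0,"claw":0},{"delta_pos":[5,0,0],"turn":0,"claw":0},{"delta_pos":[5,0,0],"turn":0,"claw":0},{"delta_pos":[5,0,0],"turn":0,"claw":0},{"delta_pos":[5,0,0],"turn":0,"claw":0},{"delta_pos":[5,0,0],"turn":0,"claw":0},{"delta_pos":[5,0,0],"turn":0,"claw":0},{"delta_pos":[5,0,0],"turn":0,"claw":0},{"delta_pos":[5,0,0],"turn":0,"claw":0}])

```text
time_s: 9.45
tcp_pos: [0.4916, -0.0368, 0.0544]
ee_rot: [[-0.457, -0.889, -0.0], [-0.889, 0.457, -0.0], [0.0, 0.0, -1.0]]
wrist_force: [0.1, -0.1, 0.2]
gripper_width: 0.004
gripper_force: 0.0
```

Run:
```python
from h import *; rep(.055)
d=cams.capture("scene"); cv2.imwrite("pics/s3.png",cv2.resize(d["color"][140:260,220:380,::-1],None,fx=5,fy=5,interpolation=cv2.INTER_CUBIC))
```

```text
t 9.45 case xy mm 94.0 -0.0 z 0.054414234000095874 yaw -117.21541685517852 tz [-1.06640398e-04 -3.18715863e-05 -9.99999994e-01] F [ 0.12090799 -0.07055525  0.16842891] 0.003571717440275395
tool delta [-179.    -0.    -0.6]
```

View pics/s3.png

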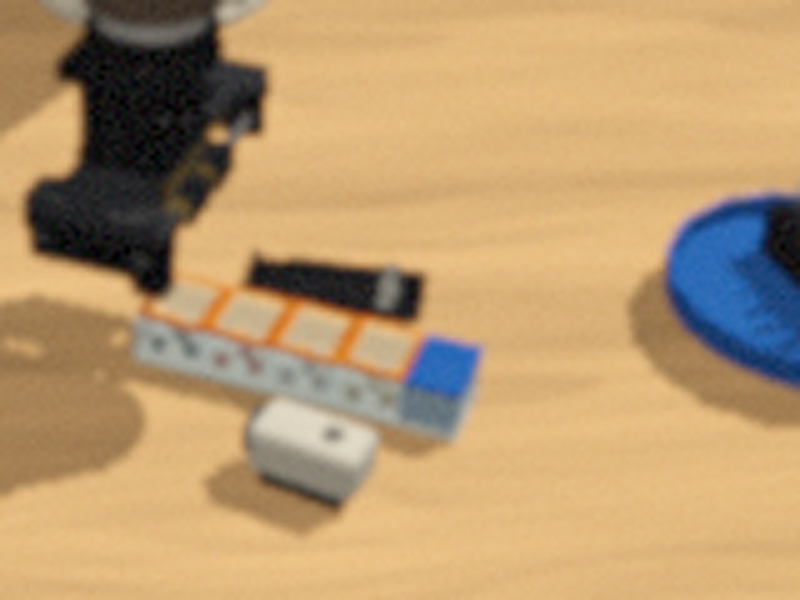

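All four lids look flat at (385,345), (315,325), (250,312) and (185,297), and the tip is at the far edge (155,280). I'll run off the end and then lift clear.

drive_tool(moves=[{"delta_pos":[5,0,0],"turn":0,"claw":0},{"delta_pos":[5,0,0],"turn":0,"claw":0},{"delta_pos":[5,0,0],"turn":0,"claw":0},{"delta_pos":[5,0,0],"turn":0,"claw":0},{"delta_pos":[2,0,-10],"turn":0,"claw":0},{"delta_pos":[0,0,-30],"turn":0,"claw":0},{"delta_pos":[0,0,-40],"turn":0,"claw":0},{"delta_pos":[0,0,-40],"turn":0,"claw":0},{"delta_pos":[40,0,-20],"turn":0,"claw":0},{"delta_pos":[40,0,0],"turn":0,"claw":0},{"delta_pos":[0,0,0],"turn":0,"claw":0},{"delta_pos":[0,0,0],"turn":0,"claw":0}])

```text
time_s: 11.0
tcp_pos: [0.4454, -0.1272, 0.195]
ee_rot: [[-0.458, -0.889, 0.001], [-0.889, 0.458, -0.0], [-0.0, -0.001, -1.0]]
wrist_force: [0.1, 0.2, -0.0]
gripper_width: 0.007
gripper_force: 0.0
```

Run:
```python
from h import *; rep(.2)
d=cams.capture("top"); P=pts(d); hsv=cv2.cvtColor(d["color"],cv2.COLOR_RGB2HSV)
m=(cv2.inRange(hsv,(3,110,90),(22,255,255))>0)&(P[...,2]>.025)&(P[...,2]<.1); q=P[m]; x=(q[:,:2]-O)@A
for h in(-.064,-.023,.018,.059):
    k=(x>h+.025)&(x<h+.043); print(h,k.sum(),np.round(np.percentile(q[k,2],[50,90]),4))
b=(cv2.inRange(hsv,(100,120,50),(130,255,255))>0)&(np.abs(P[...,1]-.12)<.05)&(np.abs(P[...,0]-.57)<.06); print(cv2.minAreaRect((P[b][:,:2]*1000).astype(np.float32)))
cv2.imwrite("pics/t4.png",cv2.resize(d["color"][90:290,50:350,::-1],None,fx=2.6,fy=2.6))
```

```text
t 11.0 case xy mm 195.6 0.2 z 0.1949972785647071 yaw -117.23030739056505 tz [ 1.10886199e-03 -1.07800535e-05 -9.99999385e-01] F [ 0.12702473  0.21526865 -0.00613412] 0.006764935486406105
tool delta [-280.6    0.3   -4.9]Traceback (most recent call last):
  File "<stdin>", line 5, in <module>
    return _quantile_unchecked(
        a, q, axis, out, overwrite_input, method, keepdims, weights)
    return _ureduce(a,
                    func=_quantile_ureduce_func,
    ...<5 lines>...
                    overwrite_input=overwrite_input,
                    method=method)
    r = func(a, **kwargs)
    result = _quantile(arr,
                       quantiles=q,
    ...<2 lines>...
                       out=out,
                       weights=wgt)
    slices_having_nans = np.isnan(arr[-1, ...])
                                  ~~~^^^^^^^^^
IndexError: index -1 is out of bounds for axis 0 with size 0
```

Run:
```python
from h import *
d=cams.capture("scene"); P=pts(d); hsv=cv2.cvtColor(d["color"],cv2.COLOR_RGB2HSV)
m=(cv2.inRange(hsv,(3,110,90),(22,255,255))>0)&(P[...,2]>.02)&(P[...,2]<.1); q=P[m]; x=(q[:,:2]-O)@A
for h in(-.064,-.023,.018,.059):
    k=(x>h+.02)&(x<h+.043)
    print(h,k.sum(),np.round(np.percentile(q[k,2],[50,90]),4) if k.any() else "")
cv2.imwrite("pics/s4.png",cv2.resize(d["color"][140:260,220:380,::-1],None,fx=5,fy=5,interpolation=cv2.INTER_CUBIC))
```

```text
-0.064 95 [0.0337 0.0889]
-0.023 106 [0.0335 0.0849]
0.018 95 [0.0336 0.0872]
0.059 86 [0.0356 0.088 ]
```

View pics/s4.png

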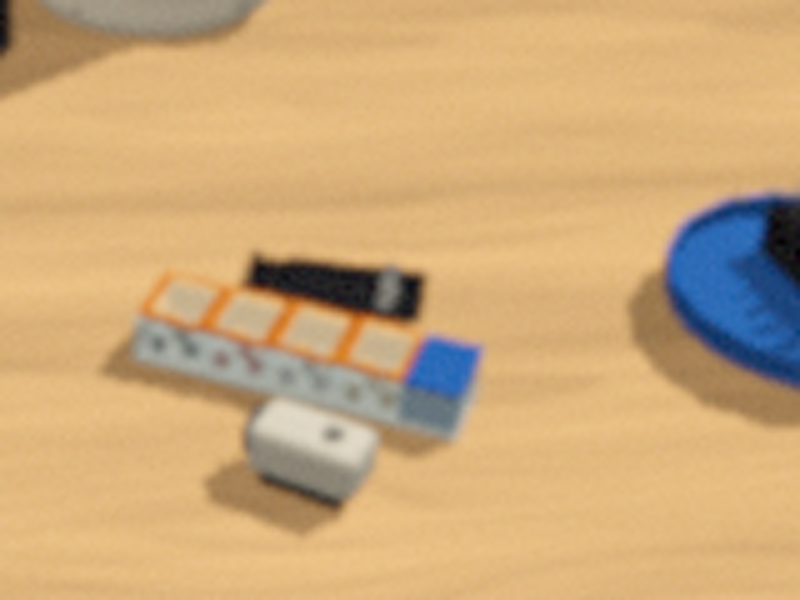

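The four lids lie flat and in line, from (385,345) to (185,297). Lid heights are about 34–36 mm, and the case and its neighbours are where they were.

```bash
python3 -c "from h import *; print(ticket.finish_job())"
```

```text
the job is handed in; nothing more can be done
None
```

I folded all four lids flat in one low pass from the pad to the far end and handed the job in at about 11 s; the pictures show no shift of the case, light, levers or turntable (the wrench was out of view), but no verdict came back.

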